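# Make up a bearing set on the checking arbor

### The job

Make up the bearing set on the upright checking arbor so that its height can be gauged under load: from the shoulder upwards the large bearing, the distance sleeve, the small bearing, the slinger disc with its hub down and last the load weight, each one slipped over the arbor and resting squarely on the one below. Let go of everything, and leave the dial indicator, the calliper, the clip and the marker where they lie.

Things in the scene. Friction and masses are not known exactly. Their poses are not given: they have to be found in the camera images.
- arbor_shoulder (a point): On the axis of the fixed checking arbor, level with its shoulder (37 mm wide), 26 mm above the worktop; z up. Dark base plate 96 x 96 x 13 mm, edges along x and y; pedestal; bright stem 28 mm thick up to 5 mm above the shoulder, a cone, 23 mm thick from 7.5 to 34 mm, then a conical nose down to 10 mm; tip at 42 mm. The rings have 1 mm play all round.
- bearing_large_center (a point): Centre (half-way up) of the large sealed ball bearing: bright rings with a black seal between them, 55 mm across, bore 30 mm, 9 mm thick, lying flat on the worktop, z along its axis. The only part whose bore passes the thicker foot of the stem; both faces are alike.
- sleeve_center (a point): Centre (half-way up) of the distance sleeve: plain aluminium tube, 33 mm across, bore 25 mm, 11 mm high, standing on the worktop, z along its axis; both ends are alike.
- bearing_small_center (a point): Centre (half-way up) of the small sealed ball bearing: bright rings with a black seal, 37 mm across, bore 25 mm, 7 mm thick, lying flat on the worktop, z along its axis; both faces are alike.
- slinger_center (a point): Centre (half-way up) of the slinger disc: steel disc 48 mm across, 3.5 mm thick, on a hub 31 mm across that stands out 2.5 mm below it (6 mm in all), bore 25 mm. It lies hub down on the worktop, its rim 2.5 to 6 mm above it. z points up, from hub to disc.
- load_weight_center (a point): Centre (half-way up) of the load weight: brass, 0.18 to 0.29 kg, 40 mm high; round body 44 mm across and 20 mm high, above it a neck 16 mm across and a knob 24 mm across, 27 to 40 mm above the underside. A blind hole in the underside, 25 mm across and 14 mm deep, goes over the arbor's end. It stands upright, z up.
- dial_indicator: Bystander: dial indicator lying on its back, 138 x 57 x 22 mm, origin under the middle of its length; the round case is on its +x side, the stem points to -x.
- calliper: Bystander: sliding calliper lying flat, 57 x 200 x 10 mm, long along its y, origin under its middle. On its left, farther from the robot, stand a fixed ring cradle (137 mm high, x 0.54 to 0.74, y -0.27 to -0.13) and a stack of big bearings (80 mm high): pass well above them.
- orange_clip: Bystander: orange cable clip, 33 x 60 x 26 mm, origin under its middle.
- marker: Bystander: blue marker pen, 122 x 34 x 14 mm, along its x, origin under its middle.
Not all that is in view belongs to the job. Of the things like the part that bears load_weight_center, leave any that is grey; of the rest the smaller one is meant.

How it is judged:
By the outcome, as a careful person would: the job done as asked, in the order asked, and still so for the second after the job is handed in, with the robot touching nothing.
It also fails if it takes over 115 s, if anything falls off the work surface, if the arm or the gripper's body presses on something with over 40 N, if the wrist force passes 120 N, or if a joint passes its speed limit or range.

### The arm

A 6-joint arm with a two-finger parallel gripper is mounted at the origin on a cart in front of the work surface, level with it; the furniture and walls round the work are solid. World frame = base frame: x ahead of the robot, y to its left, z up, the work surface at z = 0. Lengths are in m, angles in rad, forces in N, time in s.
With the tool pointing down it reaches from about 0.4 to 0.825 m from the base axis. Payload 7 kg.
Tool frame: the origin (TCP) lies where the fingers leave the gripper's body, on its centre line; the fingertips stand 66 mm ahead of it and the grasp point (between the pads) lies 47 mm ahead of it; z points along the fingers, y is the line along which they close (so a half turn about z gives the same grasp; the last joint's range is limited). The gripper opens to 88 mm and grips with 3 to 60 N. Pads are 19 mm wide; open, the fingers measure 130 mm over their backs; the gripper's body (78 mm by 193 mm) begins 47 mm behind the grasp point.
Start: joints at [-1.016, 0.359, 0.012, 0, -1.224, -0.288], TCP at [0.178, -0.651, 0.292] pointing down, gripper open.
Joint ranges: [-3.07, 3.07], [-1.43, 2.12], [-1.02, 1.25], [-3.03, 1.67], [-3.05, -0], [-3.03, 3.03]. Speed limits (rad/s): [2.39, 2.39, 3.01, 3.14, 3.14, 3.14].

### API

Orientations are given as a rotation vector (axis times angle).
In Python, from bench import bot gives the robot as it stands. The module is installed in compiled form; this text tells all that it offers.
- The arm moves only by the tool apply_moves, never from a script. Its argument "commands" is a list of rows, each a list of 3 entries, a list of its own where there are three numbers: the shift along the world's x, y, z in m, then the turn, a rotation vector about the world's x, y, z in rad, then the closure, from 0 (fully open) to 1 (shut). In form: [[[x, y, z], [wx, wy, wz], hand], ...]. A call has 1 to 20 rows; each row shifts and turns the commanded pose from where the row before left it; what a row does not reach is not made up. A row lasts 1/12 s, in which the tool goes at most 41.7 mm and 7.16 degrees, less where a joint would pass 70% of its speed; a pose out of reach is approached as far as the arm can. A call is refused whole if a number of a shift passes 0.0417 or a number of a turn 0.125, either way. A call with a gripper value outside its range is refused whole. The fingers move at their own pace and stop on an object; "force" is the grip in N (left out, the last holds). Time passes only in rows, so rows that do not move let the fingers close. It gives the time, the measured TCP pose, the force, the opening and the grip force at its end, in the units of the state.
- bot.observe(): the state, without advancing time (a new reading comes with each control period).
- bot.snapshot(name): name is "side" or "top" or "wrist"; returns a dict with "image" (400x640x3 uint8, red, green, blue), "intrinsics" (3x3 intrinsics, pixels), "D" ([k1, k2, p1, p2, k3] as OpenCV has them; the pictures are not rectified), "view" (4x4, takes a point from world to camera coordinates); the wrist camera has in their place "mount" (4x4, takes a point from camera to tool coordinates, whose origin is the TCP and whose axes are the flange's). Camera axes: x right, y down, z forward; pixel columns grow to the right and rows downward; lengths in m; the calibration is good to about 2 mm. A picture is of the moment at which its call begins: read the wrist's pose just before it. There is no depth.
- bot.close_job(): hands the job in; it is judged then, once.
Trained networks look in a picture, given as the dict that the camera call returned (one of the last four; its "shot" number tells which), for a name from the list of things; names that differ only in an ending like _2 or _b are one class to them, and where a whole thing is asked for, a point or a joint stands for the part that bears it (a point fixed in the world has none). Each returns a list of dicts, best first, with "conf" (0 to 1); they miss things now and then, are a little off and sometimes report something else, mostly with a low value. They report only what shows in the picture. A call takes as long as a camera call. They do not tell look-alikes from the thing itself.
- bot.regions_of(thing, picture): "pixels" (400x640 bool, what is visible of it) and "at" ([column, row] as shares, 0 to 1, of the picture: columns of its width, rows of its height, amid what is visible of it).
- bot.mark_of(thing, picture): "at" ([column, row] as shares, 0 to 1, of the picture: columns of its width, rows of its height: a listed point, or the origin of a listed thing).
The state is a dict: "clock": time; "joint_pos": joint angles; "qd": joint speeds; "tau": joint torques, N m; "tool_pos": TCP position; "tcp_rot": TCP orientation; "contact_force": force on the tool from outside, world axes, zero at the start; "wrist_torque": the same for the moment, N m; "width": opening from 0.0 (shut) to 1.0 (fully open); "grip_force": force on a finger pad.
Only numpy, scipy, OpenCV 4.12 (cv2) and the standard library are available. Lean on these libraries where they do the work, as an engineer would, in place of code of your own. Each camera call takes 0.05 s, during which the arm holds its last target. There are 200 camera calls.

## Working session

There is one attempt and no reset: what is moved stays moved. The work goes in short steps, Python scripts to look and compute and a tool call to move; the robot and the scene stay as the last step left them, time stands still between calls to the robot, and variables do not carry over. Pictures are saved under pics/ and viewed, at most 14 in all, crops included, and the job is handed in when it is done.

Besides the shell and the picture viewer there is one more tool, called by a JSON object that holds its "name" and its "arguments", one argument or row to a line. apply_moves: Moves the arm, as the interface text tells. Its arguments: {"type":"object","properties":{"commands":{"type":"array","items":{"type":"array"}},"force":{"type":"number"}},"required":["commands"]}

```bash
mkdir -p pics; ls
cat > h.py <<'E'
import numpy as np, cv2
from scipy.spatial.transform import Rotation as R
from bench import bot
NAMES=["arbor_shoulder","bearing_large_center","sleeve_center","bearing_small_center","slinger_center","load_weight_center"]
def snap(n,save=None):
    s=bot.observe(); p=bot.snapshot(n)
    if n=="wrist":
        T=np.eye(4); T[:3,:3]=R.from_rotvec(s["tcp_rot"]).as_matrix(); T[:3,3]=s["tool_pos"]
        p["c2w"]=T@np.array(p["mount"])
    else: p["c2w"]=np.linalg.inv(np.array(p["view"]))
    if save: cv2.imwrite(f"pics/{save}.png",cv2.cvtColor(p["image"],cv2.COLOR_RGB2BGR))
    return p
def ray(p,uv):
    x=cv2.undistortPoints(np.array([[uv]],float),np.array(p["intrinsics"]),np.array(p["D"]))[0,0]
    d=p["c2w"][:3,:3]@np.array([x[0],x[1],1.]); return p["c2w"][:3,3],d/np.linalg.norm(d)
def onz(p,uv,z):
    o,d=ray(p,uv); return o+d*(z-o[2])/d[2]
def tri(rs):
    A=0;b=0
    for o,d in rs:
        M=np.eye(3)-np.outer(d,d); A=A+M; b=b+M@o
    return np.linalg.solve(A,b)
def proj(p,X):
    w=np.linalg.inv(p["c2w"]); return cv2.projectPoints(np.array([X],float),cv2.Rodrigues(w[:3,:3])[0],w[:3,3],np.array(p["intrinsics"]),np.array(p["D"]))[0][0,0]
E
python3 - <<'E'
from h import *
np.set_printoptions(precision=4,suppress=True)
print(bot.observe())
Z=[.026,.0045,.0055,.0035,.003,.02]
for c in ["top","side"]:
    p=snap(c,c+"0"); print(c,p["c2w"][:3,3])
    for n,z in zip(NAMES,Z):
        for r in bot.mark_of(n,p)[:4]:
            uv=np.array(r["at"])*[640,400]; print(n,round(r["conf"],2),uv.round(1),onz(p,uv,z))
E
```

```text
pics
{'clock': 0.0, 'joint_pos': array([-1.0159,  0.3594,  0.0111, -0.0003, -1.2241, -0.2881]), 'qd': array([-0.0012, -0.0017,  0.0004,  0.003 ,  0.0016,  0.002 ]), 'tau': array([ -0.0014, -58.2723,  29.3057,   6.9976,   0.0068,  -0.0001]), 'tool_pos': array([ 0.1778, -0.6508,  0.2912]), 'tcp_rot': array([ 0.4175, -3.1133, -0.0026]), 'contact_force': array([0.3061, 0.2148, 0.1732]), 'wrist_torque': array([-0.0007, -0.0625, -0.0568]), 'grip_force': 0.0, 'width': 0.9961794285734937}
top [0.3928 0.0351 0.9716]
arbor_shoulder 0.81 [331.5 185.3] [0.5913 0.011  0.026 ]
bearing_large_center 0.71 [287.  242.6] [0.4434 0.1325 0.0045]
bearing_large_center 0.16 [269.5 178.9] [0.6176 0.1794 0.0045]
sleeve_center 0.73 [289.3 244.2] [0.439  0.1263 0.0055]
sleeve_center 0.53 [405.7 243.8] [ 0.4338 -0.181   0.0055]
bearing_small_center 0.66 [339.6 243.7] [ 0.4378 -0.0069  0.0035]
slinger_center 0.69 [269.5 181.4] [0.611  0.1796 0.003 ]
load_weight_center 0.83 [187.  167.7] [0.6511 0.4036 0.02  ]
load_weight_center 0.58 [238.3 211.1] [0.5284 0.2603 0.02  ]
load_weight_center 0.49 [216.5 188.4] [0.5914 0.3204 0.02  ]
side [0.5827 0.9813 0.4129]
arbor_shoulder 0.84 [300.6 206.9] [0.5948 0.0153 0.026 ]
bearing_large_center 0.69 [363.5 235.2] [0.4408 0.1568 0.0045]
sleeve_center 0.45 [346.8 190.5] [ 0.4452 -0.1713  0.0055]
bearing_small_center 0.53 [356.8 210.1] [ 0.4348 -0.0073  0.0035]
slinger_center 0.59 [290.5 241.2] [0.6188 0.1764 0.003 ]
load_weight_center 0.78 [302.5 267.5] [0.59   0.3258 0.02  ]
load_weight_center 0.67 [263.6 285. ] [0.6616 0.3834 0.02  ]
load_weight_center 0.65 [334.4 250.6] [0.5208 0.2596 0.02  ]
```

View pics/top0.png

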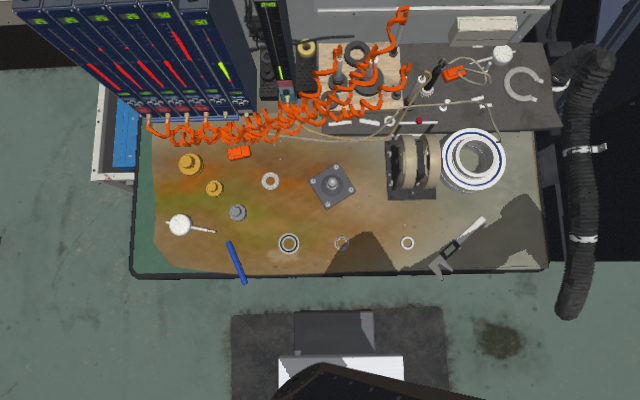

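View pics/side0.png

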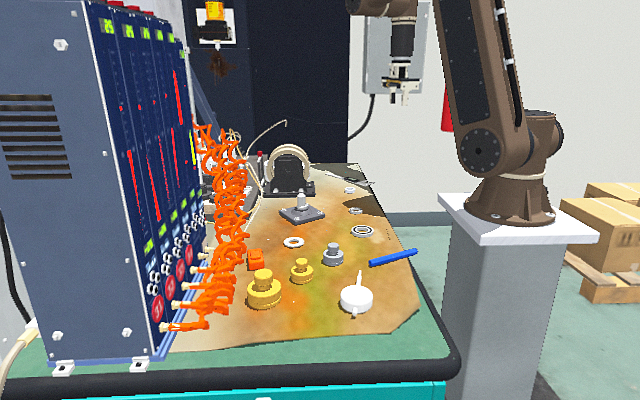

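The top view shows the arbor at (332,185), large bearing (288,243), small bearing (341,243), sleeve (407,243) and slinger (270,181). There are three weights: brass large at (190,163), brass small at (214,187) and grey at (237,212). The smaller brass one, at about world (0.59, 0.32), fits the description. The side view agrees: big brass (263,290), small brass (302,270), grey (333,255).

I'm setting out towards the large bearing.

{"name": "apply_moves", "arguments": {
  "commands": [
    [[0.0262,0.0301,0],[0,0,-0.0267],0],
    [[0.0262,0.0301,0],[0,0,-0.0267],0],
    [[0.0262,0.0301,0],[0,0,-0.0267],0],
    [[0.0262,0.0301,0],[0,0,-0.0267],0],
    [[0.0262,0.0301,0],[0,0,-0.0267],0],
    [[0.0262,0.0301,0],[0,0,-0.0267],0],
    [[0.0262,0.0301,0],[0,0,-0.0267],0],
    [[0.0262,0.0301,0],[0,0,-0.0267],0],
    [[0.0262,0.0301,0],[0,0,-0.0267],0],
    [[0.0262,0.0301,0],[0,0,-0.0267],0],
    [[0,0.04,0],[0,0,0],0],
    [[0,0.04,0],[0,0,0],0],
    [[0,0.04,0],[0,0,0],0],
    [[0,0.04,0],[0,0,0],0],
    [[0,0.04,0],[0,0,0],0],
    [[0,0.04,0],[0,0,0],0],
    [[0,0.04,0],[0,0,0],0],
    [[0,0.04,0],[0,0,0],0],
    [[0,0,0],[0,0,0],0]
  ]
}}

```text
clock: 2.28
tool_pos: [0.4402, -0.0248, 0.2928]
tcp_rot: [-0.008, 3.139, 0.002]
contact_force: [0.7, -0.6, 0.6]
width: 0.996
grip_force: 0.0
```

```bash
cat > look.py <<'E'
from h import *
import sys
np.set_printoptions(precision=4,suppress=True)
Z=[.026,.0045,.0055,.0035,.003,.02]
def look(tag=None,names=NAMES,cams=("wrist",)):
    s=bot.observe(); print("t",round(s["clock"],2),"tcp",s["tool_pos"],"rv",s["tcp_rot"],"F",s["contact_force"],"w",round(s["width"],3),"g",round(s["grip_force"],1))
    for c in cams:
        p=snap(c,tag and c+tag)
        for n,z in zip(NAMES,Z):
            if n not in names: continue
            for r in bot.mark_of(n,p)[:4]:
                if r["conf"]<.15: continue
                uv=np.array(r["at"])*[640,400]; print(c,n,round(r["conf"],2),uv.round(1),onz(p,uv,z))
            for r in bot.regions_of(n,p)[:4]:
                if r["conf"]<.15: continue
                uv=np.array(r["at"])*[640,400]; print("  reg",c,n,round(r["conf"],2),uv.round(1),onz(p,uv,z),r["pixels"].sum())
    return p
if __name__=="__main__": look(sys.argv[1],sys.argv[2].split(",") if len(sys.argv)>2 else NAMES)
E
python3 look.py 1; python3 -c "
from h import *
p=bot.snapshot('wrist');print(np.round(p['mount'],3),np.round(p['intrinsics'],0))"
```

```text
t 2.28 tcp [ 0.4402 -0.0248  0.2928] rv [-0.0084  3.1394  0.0023] F [ 0.7153 -0.6296  0.607 ] w 0.996 g 0.0
  reg wrist arbor_shoulder 0.68 [349.7 269.2] [0.5607 0.0053 0.026 ] 2623
  reg wrist arbor_shoulder 0.42 [ 83.4 135.6] [ 0.4041 -0.2818  0.026 ] 3624
wrist bearing_large_center 0.75 [458.5 166.9] [0.4416 0.1287 0.0045]
  reg wrist bearing_large_center 0.58 [456.5 155.2] [0.428  0.1248 0.0045] 1386
wrist sleeve_center 0.69 [184.1 160.3] [ 0.4348 -0.1844  0.0055]
  reg wrist sleeve_center 0.87 [180.9 165.2] [ 0.4405 -0.1887  0.0055] 465
wrist bearing_small_center 0.81 [336.8 163.1] [ 0.4381 -0.0109  0.0035]
  reg wrist bearing_small_center 0.9 [347.1 166.6] [0.4421 0.0009 0.0035] 430
wrist load_weight_center 0.98 [570.1 238.1] [0.5236 0.2678 0.02  ]
  reg wrist load_weight_center 0.97 [562.8 227.8] [0.5104 0.2559 0.02  ] 848
[[-0.001 -0.958 -0.288  0.079]
 [ 1.    -0.001 -0.     0.   ]
 [-0.    -0.288  0.958 -0.092]
 [ 0.     0.     0.     1.   ]] [[340.   0. 325.]
 [  0. 340. 196.]
 [  0.   0.   1.]]
```

View pics/wrist1.png

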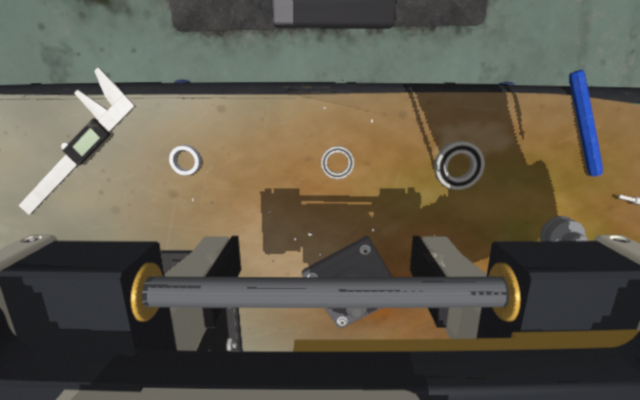

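The wrist view shows the sleeve at (184,160), small bearing (338,163), large bearing (460,165), and the arbor plate partly hidden at (345,270). I'll add a ring fit on the rectified plane and triangulate heights.

```bash
cat >> h.py <<'E'
def ringfit(p,xy,z,radii,span=.012,step=.0005):
    """centre of concentric circles (radii, at height z) near xy: greatest mean |radial gradient| on the rectified plane"""
    half=span+max(radii)+.004; n=int(2*half/step)+1; a=np.linspace(-half,half,n)
    X,Y=np.meshgrid(xy[0]+a,xy[1]+a); P=np.stack([X,Y,np.full_like(X,z)],-1).reshape(-1,3)
    w=np.linalg.inv(p["c2w"]); uv=cv2.projectPoints(P,cv2.Rodrigues(w[:3,:3])[0],w[:3,3],np.array(p["intrinsics"]),np.array(p["D"]))[0].reshape(n,n,2).astype(np.float32)
    g=cv2.GaussianBlur(cv2.remap(cv2.cvtColor(p["image"],cv2.COLOR_RGB2GRAY),uv[...,0],uv[...,1],cv2.INTER_LINEAR).astype(np.float32),(0,0),2)
    gx,gy=cv2.Sobel(g,cv2.CV_32F,1,0),cv2.Sobel(g,cv2.CV_32F,0,1)
    th=np.linspace(0,2*np.pi,120,endpoint=False); best=(-1,)
    s=np.arange(-span,span+1e-9,step)
    for dx in s:
        for dy in s:
            sc=0
            for r in radii:
                cx=((dx+half+r*np.cos(th))/(2*half)*(n-1)).astype(np.float32)[None]; cy=((dy+half+r*np.sin(th))/(2*half)*(n-1)).astype(np.float32)[None]
                sc+=abs((cv2.remap(gx,cx,cy,1)*np.cos(th)+cv2.remap(gy,cx,cy,1)*np.sin(th)).mean())
            if sc>best[0]: best=(float(sc),round(xy[0]+dx,4),round(xy[1]+dy,4))
    return best
RING={"bearing_large_center":(.009,[.0275,.015]),"sleeve_center":(.011,[.0165,.0125]),"bearing_small_center":(.007,[.0185,.0125]),"slinger_center":(.006,[.024,.0125])}
E
python3 - <<'E'
from h import *
np.set_printoptions(precision=4,suppress=True)
P={c:snap(c) for c in ["top","side","wrist"]}
g={"bearing_large_center":(.442,.132),"sleeve_center":(.436,-.183),"bearing_small_center":(.438,-.009),"slinger_center":(.614,.178)}
for n,(z,r) in RING.items():
    rs=[]
    for c,p in P.items():
        if n=="slinger_center" and c=="wrist": continue
        f=ringfit(p,g[n],z,r); print(n,c,f)
        for m in bot.mark_of(n,p):
            uv=np.array(m["at"])*[640,400]
            if np.hypot(*(onz(p,uv,z)[:2]-g[n]))<.04: rs.append(ray(p,uv)); break
    print("  tri",tri(rs),len(rs))
for n,gg in [("arbor_shoulder",(.593,.013)),("load_weight_center",(.591,.32))]:
    rs=[]
    for c in ["top","side"]:
        for m in bot.mark_of(n,P[c]):
            uv=np.array(m["at"])*[640,400]
            if np.hypot(*(onz(P[c],uv,.02)[:2]-gg))<.04: rs.append(ray(P[c],uv)); break
    print(n,"tri",tri(rs),len(rs))
E
```

```text
bearing_large_center top (1.2732123138274984, np.float64(0.4515), np.float64(0.125))
bearing_large_center side (89.97197780179377, np.float64(0.4375), np.float64(0.135))
bearing_large_center wrist (91.26174240856209, np.float64(0.4395), np.float64(0.1285))Traceback (most recent call last):
    m, n = a.shape[-2:]
    ^^^^
ValueError: not enough values to unpack (expected 2, got 0)

During handling of the above exception, another exception occurred:

Traceback (most recent call last):
  File "h.py", line 22, in tri
    return np.linalg.solve(A,b)
           ~~~~~~~~~~~~~~~^^^^^
numpy.linalg.LinAlgError: 0-dimensional array given. Array must be at least two-dimensional
```

{"name": "apply_moves", "arguments": {
  "commands": [
    [[0,0.0388,-0.0225],[0,0,0],0],
    [[0,0.0388,-0.0225],[0,0,0],0],
    [[0,0.0388,-0.0225],[0,0,0],0],
    [[0,0.0388,-0.0225],[0,0,0],0],
    [[0,0,0],[0,0,0],0],
    [[0,0,0],[0,0,0],0]
  ]
}}

```text
clock: 3.78
tool_pos: [0.4394, 0.1154, 0.2074]
tcp_rot: [0.005, -3.139, 0.003]
contact_force: [-0.2, -0.1, 0.9]
width: 1.0
grip_force: 0.0
```

Run:
```python
from h import *
np.set_printoptions(precision=4,suppress=True)
s=bot.observe(); print(s["tool_pos"],s["tcp_rot"],s["joint_pos"])
w=snap("wrist","w2"); S=snap("side")
n="bearing_large_center"; z,r=RING[n]
for zz in (0,.009,.018): print(zz,"wrist",ringfit(w,(.44,.13),zz,r),"side",ringfit(S,(.438,.134),zz,r))
g={"bearing_large_center":(.442,.132),"bearing_small_center":(.438,-.009),"sleeve_center":(.436,-.183),"slinger_center":(.614,.178),"load_weight_center":(.591,.32),"arbor_shoulder":(.593,.013)}
for n,gg in g.items():
    rs=[]
    for p in (w,S):
        for m in bot.mark_of(n,p):
            uv=np.array(m["at"])*[640,400]
            if np.hypot(*(onz(p,uv,.01)[:2]-gg))<.05: rs.append(ray(p,uv)); print(n,uv.round(1),onz(p,uv,.01)); break
    if len(rs)>1: print("  tri",tri(rs))
```

```text
[0.4394 0.1154 0.2074] [ 0.005  -3.1394  0.0028] [ 0.6928  0.0707 -0.5752 -0.     -0.9276 -2.2603]
0 wrist (194.26690420300906, np.float64(0.4415), np.float64(0.129)) side (51.82651935733866, np.float64(0.444), np.float64(0.124))
0.009 wrist (213.49277468648776, np.float64(0.439), np.float64(0.129)) side (93.0310428991005, np.float64(0.445), np.float64(0.131))
0.018 wrist (167.13299780955305, np.float64(0.4365), np.float64(0.1285)) side (62.6619001581611, np.float64(0.45), np.float64(0.144))
bearing_large_center [340.6 188.9] [0.441 0.129 0.01 ]
bearing_large_center [362.1 235.5] [0.4463 0.1692 0.01  ]
  tri [ 0.4429  0.1306 -0.0079]
bearing_small_center [189. 181.] [ 0.4341 -0.0049  0.01  ]
bearing_small_center [354.3 211.4] [0.4454 0.0176 0.01  ]
  tri [ 0.4394 -0.0111 -0.0029]
sleeve_center [  5.5 179. ] [ 0.4322 -0.1746  0.01  ]
slinger_center [385.8 345.5] [0.6086 0.1782 0.01  ]
slinger_center [290.8 241.2] [0.6174 0.1902 0.01  ]
  tri [0.6166 0.1795 0.0033]
load_weight_center [304.6 268.7] [0.586 0.314 0.01 ]
arbor_shoulder [218.3 339.8] [0.6024 0.0056 0.01  ]
arbor_shoulder [302.1 207.1] [ 0.5911 -0.0228  0.01  ]
  tri [0.5909 0.0108 0.0236]
```

{"name": "apply_moves", "arguments": {
  "commands": [
    [[0,0.0068,-0.025],[0,0,0],0],
    [[0,0.0068,-0.025],[0,0,0],0],
    [[0,0,-0.025],[0,0,0],0],
    [[0,0,-0.025],[0,0,0],0],
    [[0,0,-0.02],[0,0,0],0],
    [[0,0,-0.01],[0,0,0],0],
    [[0,0,0],[0,0,0],0],
    [[0,0,0],[0,0,0],0],
    [[0,0,0],[0,0,0],0]
  ]
}}

```text
clock: 5.23
tool_pos: [0.4404, 0.128, 0.0792]
tcp_rot: [-0.0, 3.141, 0.001]
contact_force: [-0.0, 0.3, 0.3]
width: 0.994
grip_force: 0.0
```

Run:
```python
from h import *
np.set_printoptions(precision=4,suppress=True)
w=snap("wrist","w3"); s=bot.observe(); print(s["tool_pos"],s["tcp_rot"],s["width"])
print(ringfit(w,(.44,.13),*RING["bearing_large_center"]), ringfit(w,(.44,.13),.009,[.0275]), ringfit(w,(.44,.13),.009,[.015]))
```

```text
[0.4405 0.1281 0.0795] [-0.0001  3.1402  0.0016] 0.9988241552730066
(153.2768293271118, np.float64(0.439), np.float64(0.129)) (67.43939728608053, np.float64(0.439), np.float64(0.129)) (85.77803557012567, np.float64(0.439), np.float64(0.129))
```

View pics/w3.png

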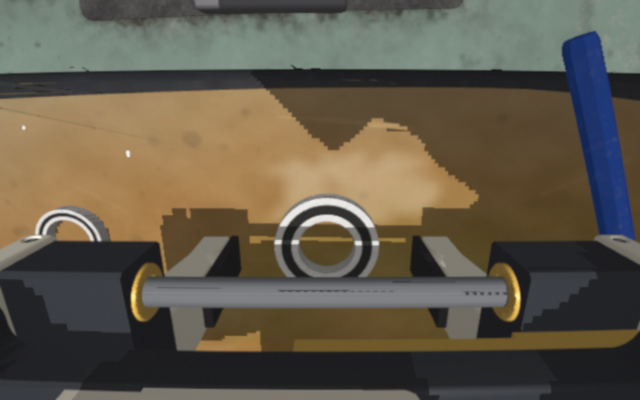

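The bearing sits centred between the fingers at (327,240). Descend and grip it.

{"name": "apply_moves", "arguments": {
  "commands": [
    [[-0.0015,0.001,-0.007],[0,0,0],0],
    [[0,0,-0.0045],[0,0,0],0],
    [[0,0,0],[0,0,0],0],
    [[0,0,0],[0,0,0],0.5],
    [[0,0,0],[0,0,0],0.5],
    [[0,0,0],[0,0,0],0.5],
    [[0,0,0],[0,0,0],0.5],
    [[0,0,0],[0,0,0],0.5],
    [[0,0,0],[0,0,0],0.5],
    [[0,0,0],[0,0,0],0.5]
  ],
  "force": 25
}}

```text
clock: 6.12
tool_pos: [0.4385, 0.1287, 0.0671]
tcp_rot: [0.0, 3.141, 0.0]
contact_force: [0.2, -0.4, 0.7]
width: 0.617
grip_force: 25.0
```

{"name": "apply_moves", "arguments": {
  "commands": [
    [[0,0,0.02],[0,0,0],0.5],
    [[0,0,0.035],[0,0,0],0.5],
    [[0,0,0.035],[0,0,0],0.5],
    [[0.01,-0.006,0.035],[0,0,0],0.5],
    [[0.022,-0.013,0.03],[0,0,0],0.5],
    [[0.028,-0.017,0],[0,0,0],0.5],
    [[0.028,-0.017,0],[0,0,0],0.5],
    [[0.028,-0.017,0],[0,0,0],0.5],
    [[0.028,-0.017,0],[0,0,0],0.5],
    [[0.028,-0.017,0],[0,0,0],0.5],
    [[0.02,-0.013,0],[0,0,0],0.5],
    [[0,0,0],[0,0,0],0.5],
    [[0,0,0],[0,0,0],0.5]
  ]
}}

```text
clock: 7.2
tool_pos: [0.6307, 0.0107, 0.2207]
tcp_rot: [-0.004, -3.14, 0.001]
contact_force: [-1.0, 0.8, -0.7]
width: 0.617
grip_force: 25.0
```

Run:
```python
from h import *
np.set_printoptions(precision=4,suppress=True)
s=bot.observe(); print(s["clock"],s["tool_pos"],s["tcp_rot"],s["width"],s["grip_force"],s["joint_pos"])
w=snap("wrist","w4")
for z,r in [(.026,[.0185]),(.026,[.014]),(.068,[.005]),(.034,[.0115])]: print(z,r,ringfit(w,(.591,.011),z,r))
for m in bot.mark_of("arbor_shoulder",w): uv=np.array(m["at"])*[640,400]; print(m["conf"],uv,onz(w,uv,.026))
x,y,z=s["tool_pos"]
print("held",ringfit(w,(x,y),z-.066+.0075,[.0275,.015]))
```

```text
7.2 [0.6307 0.0107 0.2207] [-0.0038 -3.1396  0.0006] 0.6174645760951134 24.999758864287287 [ 0.3257  0.34   -0.1859 -0.0004 -1.0469 -1.8988]
0.026 [0.0185] (36.16860402001821, np.float64(0.5935), np.float64(0.0065))
0.026 [0.014] (70.05191495552816, np.float64(0.592), np.float64(0.011))
0.068 [0.005] (70.99465349357352, np.float64(0.592), np.float64(0.011))
0.034 [0.0115] (55.412758433065044, np.float64(0.5965), np.float64(0.011))
0.69 [322.624 144.68 ] [0.5929 0.0088 0.026 ]
held (148.68678588041436, np.float64(0.6307), np.float64(0.0107))
```

View pics/w4.png

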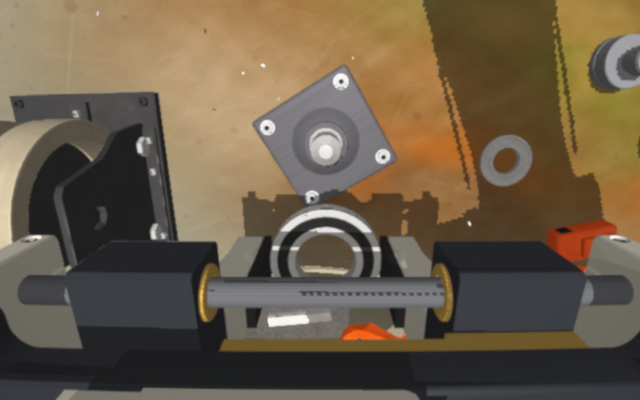

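The wrist view shows the arbor stem at (325,150), the slinger at (506,160), the grey weight at (620,62) and the clip at (580,240). The held bearing is at (326,252), centred in the fingers. The arbor axis fits at (0.592, 0.011).

{"name": "apply_moves", "arguments": {
  "commands": [
    [[-0.015,0,-0.01],[0,0,0],0.5],
    [[-0.0237,0,-0.01],[0,0,0],0.5],
    [[0,0,-0.025],[0,0,0],0.5],
    [[0,0,-0.025],[0,0,0],0.5],
    [[0,0,-0.015],[0,0,0],0.5],
    [[0,0,-0.01],[0,0,0],0.5],
    [[0,0,-0.01],[0,0,0],0.5],
    [[0,0,0],[0,0,0],0.5],
    [[0,0,0],[0,0,0],0.5],
    [[0,0,0],[0,0,0],0.5]
  ]
}}

```text
clock: 8.13
tool_pos: [0.5923, 0.012, 0.118]
tcp_rot: [-0.0, 3.14, 0.0]
contact_force: [0.3, 0.0, -0.5]
width: 0.62
grip_force: 25.0
```

Run:
```python
from h import *
np.set_printoptions(precision=4,suppress=True)
s=bot.observe(); print(s["clock"],s["tool_pos"],s["tcp_rot"],s["width"],s["grip_force"],s["contact_force"])
w=snap("wrist","w5"); x,y,z=s["tool_pos"]
print("held",ringfit(w,(x,y),z-.0671+.009,[.0275,.015],.006),"tip",ringfit(w,(.592,.011),.068,[.005],.006))
cv2.imwrite("pics/w5c.png",cv2.resize(cv2.imread("pics/w5.png")[150:350,220:430],None,fx=2.5,fy=2.5))
```

```text
8.1333 [0.5923 0.012  0.118 ] [-0.0004  3.1402  0.0004] 0.6204834156661766 24.999988751951605 [ 0.2579  0.0433 -0.5205]
held (131.09973604970466, np.float64(0.5923), np.float64(0.012)) tip (27.417232087773982, np.float64(0.5915), np.float64(0.011))
```

View pics/w5c.png

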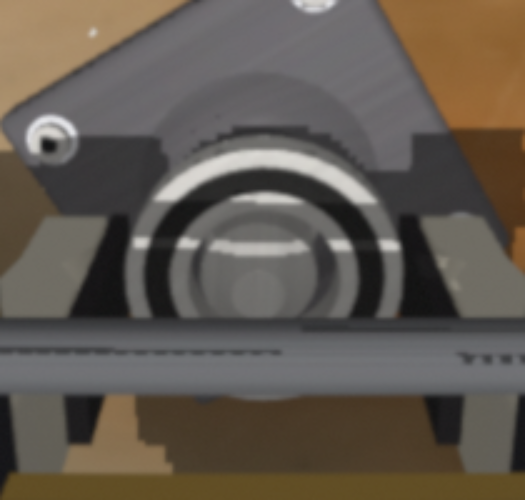

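The bearing rings the stem with a clear gap. The stem is slightly left of the bore centre, so I'll correct 1 mm in -y and lower.

{"name": "apply_moves", "arguments": {
  "commands": [
    [[-0.0005,-0.001,-0.006],[0,0,0],0.5],
    [[0,0,-0.006],[0,0,0],0.5],
    [[0,0,-0.005],[0,0,0],0.5],
    [[0,0,-0.004],[0,0,0],0.5],
    [[0,0,-0.002],[0,0,0],0.5],
    [[0,0,0],[0,0,0],0.5],
    [[0,0,0],[0,0,0],0.5]
  ]
}}

```text
clock: 8.77
tool_pos: [0.5912, 0.0107, 0.0939]
tcp_rot: [-0.0, -3.141, 0.0]
contact_force: [0.2, 0.6, -0.8]
width: 0.616
grip_force: 25.0
```

{"name": "apply_moves", "arguments": {
  "commands": [
    [[0,0,0],[0,0,0],0],
    [[0,0,0],[0,0,0],0],
    [[0,0,0],[0,0,0],0],
    [[0,0,0],[0,0,0],0],
    [[0,0,0.015],[0,0,0],0],
    [[0,0,0.03],[0,0,0],0],
    [[0,0,0.035],[0,0,0],0],
    [[0,0,0.035],[0,0,0],0],
    [[-0.01,-0.012,0.012],[0,0,0],0],
    [[-0.02,-0.025,0],[0,0,0],0],
    [[-0.021,-0.027,0],[0,0,0],0],
    [[-0.021,-0.027,0],[0,0,0],0],
    [[-0.021,-0.027,0],[0,0,0],0],
    [[-0.021,-0.027,0],[0,0,0],0],
    [[-0.021,-0.027,0],[0,0,0],0],
    [[-0.02,-0.023,-0.01],[0,0,0],0],
    [[0,0,-0.02],[0,0,0],0],
    [[0,0,0],[0,0,0],0],
    [[0,0,0],[0,0,0],0]
  ]
}}

```text
clock: 10.35
tool_pos: [0.4359, -0.1845, 0.191]
tcp_rot: [-0.001, -3.14, 0.0]
contact_force: [1.2, 0.1, 1.0]
width: 1.001
grip_force: 0.0
```

```bash
cat > m.py <<'E'
from h import *
import sys
np.set_printoptions(precision=4,suppress=True)
n=sys.argv[1]; z,r=RING[n]; g=[float(v) for v in sys.argv[2].split(",")]
s=bot.observe(); print("t",round(s["clock"],2),s["tool_pos"],s["tcp_rot"],round(s["width"],3),s["contact_force"])
w=snap("wrist",sys.argv[3])
for m in bot.mark_of(n,w)[:2]: uv=np.array(m["at"])*[640,400]; print(m["conf"],uv,onz(w,uv,z/2))
f=ringfit(w,g,z,r); print("fit",f,"px",proj(w,(f[1],f[2],z)),"delta",np.array(f[1:])-s["tool_pos"][:2])
for zz in (z-.008,z+.008): print("  at z",zz,ringfit(w,g,zz,r)[0])
E
python3 m.py sleeve_center .437,-.184 w6
python3 - <<'E'
from h import *
S=snap("side"); print(ringfit(S,(.591,.011),.035,[.0275],.01), ringfit(S,(.591,.011),.045,[.0275],.01))
E
```

```text
t 10.35 [ 0.4359 -0.1845  0.191 ] [-0.0013 -3.1403  0.0003] 1.001 [1.2176 0.0698 0.9649]
0.94 [327.168 188.68 ] [ 0.4342 -0.1826  0.0055]
fit (234.04625744822238, np.float64(0.4335), np.float64(-0.1835)) px [326.1657 189.6097] delta [-0.0024  0.001 ]
  at z 0.002999999999999999 231.44342469944473
  at z 0.019 212.53112035166478
(29.907902220905786, np.float64(0.5885), np.float64(0.0155)) (11.931788880180807, np.float64(0.5895), np.float64(0.001))
```

{"name": "apply_moves", "arguments": {
  "commands": [
    [[-0.0024,0.001,-0.02],[0,0,0],0],
    [[0,0,-0.03],[0,0,0],0],
    [[0,0,-0.03],[0,0,0],0],
    [[0,0,-0.025],[0,0,0],0],
    [[0,0,-0.012],[0,0,0],0],
    [[0,0,-0.005],[0,0,0],0],
    [[0,0,0],[0,0,0],0],
    [[0,0,0],[0,0,0],0]
  ]
}}

```text
clock: 11.17
tool_pos: [0.4349, -0.183, 0.0697]
tcp_rot: [-0.001, 3.141, -0.0]
contact_force: [0.6, -0.2, 0.4]
width: 1.001
grip_force: 0.0
```

```bash
python3 m.py sleeve_center .4335,-.1835 w7
```

```text
t 11.17 [ 0.4349 -0.183   0.0697] [-0.0013  3.1407 -0.0003] 1.001 [ 0.5886 -0.1663  0.4377]
fit (90.08248003181981, np.float64(0.4335), np.float64(-0.1835)) px [323.8115 258.1101] delta [-0.0014 -0.0005]
  at z 0.002999999999999999 79.22728376715254
  at z 0.019 70.86719495712853
```

{"name": "apply_moves", "arguments": {
  "commands": [
    [[-0.0014,-0.0005,0],[0,0,0],0],
    [[0,0,0],[0,0,0],0.8],
    [[0,0,0],[0,0,0],0.8],
    [[0,0,0],[0,0,0],0.8],
    [[0,0,0],[0,0,0],0.8],
    [[0,0,0],[0,0,0],0.8],
    [[0,0,0],[0,0,0],0.8],
    [[0,0,0],[0,0,0],0.8],
    [[0,0,0],[0,0,0],0.8],
    [[0,0,0],[0,0,0],0.8]
  ],
  "force": 20
}}

```text
clock: 12.1
tool_pos: [0.4324, -0.1838, 0.069]
tcp_rot: [-0.0, -3.141, 0.0]
contact_force: [-0.2, -0.3, -0.3]
width: 0.378
grip_force: 2.5
```

{"name": "apply_moves", "arguments": {
  "commands": [
    [[0,0,0.02],[0,0,0],0.8],
    [[0,0,0.035],[0,0,0],0.8],
    [[0,0,0.035],[0,0,0],0.8],
    [[0,0,0.035],[0,0,0],0.8],
    [[0.008,0.01,0.025],[0,0,0],0.8],
    [[0.02,0.025,0],[0,0,0],0.8],
    [[0.024,0.03,0],[0,0,0],0.8],
    [[0.024,0.03,0],[0,0,0],0.8],
    [[0.024,0.03,0],[0,0,0],0.8],
    [[0.024,0.03,0],[0,0,0],0.8],
    [[0.022,0.026,0],[0,0,0],0.8],
    [[0.012,0.0145,-0.01],[0,0,0],0.8],
    [[0,0,-0.02],[0,0,0],0.8],
    [[0,0,-0.025],[0,0,0],0.8],
    [[0,0,-0.012],[0,0,0],0.8],
    [[0,0,0],[0,0,0],0.8],
    [[0,0,0],[0,0,0],0.8]
  ]
}}

```text
clock: 13.52
tool_pos: [0.5901, 0.0116, 0.1515]
tcp_rot: [0.0, -3.14, 0.001]
contact_force: [0.3, -0.2, -0.1]
width: 0.362
grip_force: 20.0
```

```bash
cat > held.py <<'E'
from h import *
import sys
np.set_printoptions(precision=4,suppress=True)
n=sys.argv[1]; off=float(sys.argv[2]); h,r=RING[n]
s=bot.observe(); print("t",round(s["clock"],2),s["tool_pos"],s["tcp_rot"],round(s["width"],3),s["contact_force"])
w=snap("wrist",sys.argv[3]); x,y,z=s["tool_pos"]
print("held",ringfit(w,(x,y),z-off+h,r,.006),ringfit(w,(x,y),z-off+h,r[1:],.006),"tip",ringfit(w,(.5915,.0107),.068,[.005],.006))
E
python3 held.py sleeve_center .0697 w8; python3 -c "
import cv2;cv2.imwrite('pics/w8c.png',cv2.resize(cv2.imread('pics/w8.png')[150:350,220:430],None,fx=2.5,fy=2.5))"
```

```text
t 13.52 [0.5901 0.0116 0.1515] [ 0.0001 -3.1399  0.0013] 0.362 [ 0.2614 -0.181  -0.0584]
held (125.30463575567705, np.float64(0.5916), np.float64(0.0116)) (54.69171906457077, np.float64(0.5916), np.float64(0.0116)) tip (26.986999143935197, np.float64(0.5945), np.float64(0.0062))
```

View pics/w8c.png

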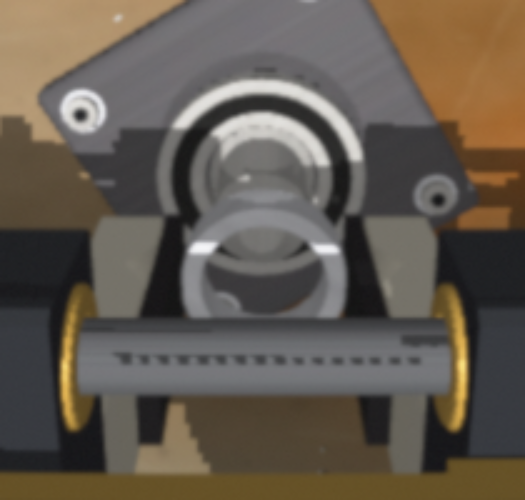

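The large bearing is seated squarely round the stem, and the sleeve is held just above the nose. Lower it.

{"name": "apply_moves", "arguments": {
  "commands": [
    [[0,-0.0008,-0.008],[0,0,0],0.8],
    [[0,0,-0.01],[0,0,0],0.8],
    [[0,0,-0.008],[0,0,0],0.8],
    [[0,0,-0.005],[0,0,0],0.8],
    [[0,0,0],[0,0,0],0.8]
  ]
}}

```text
clock: 13.98
tool_pos: [0.5896, 0.0106, 0.1195]
tcp_rot: [-0.001, -3.139, 0.001]
contact_force: [0.3, -0.1, -0.6]
width: 0.365
grip_force: 20.0
```

```bash
python3 held.py sleeve_center .069 w9; python3 -c "
import cv2;cv2.imwrite('pics/w9c.png',cv2.resize(cv2.imread('pics/w9.png')[190:320,250:400],None,fx=4,fy=4))"
```

```text
t 13.98 [0.5896 0.0106 0.1195] [-0.0009 -3.1394  0.0009] 0.365 [ 0.2759 -0.0844 -0.5851]
held (106.32289880595539, np.float64(0.5906), np.float64(0.0106)) (43.62130881371009, np.float64(0.5901), np.float64(0.0106)) tip (27.495039934962474, np.float64(0.5855), np.float64(0.0047))
```

View pics/w9c.png

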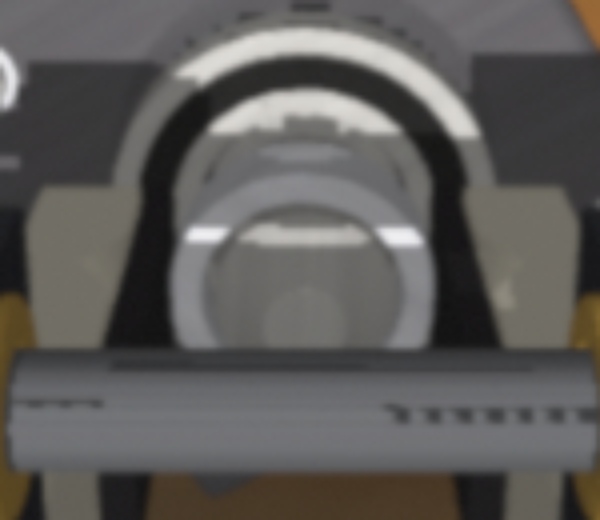

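The sleeve is threaded and centred on the stem. Lower to the seat, release, and go on to the small bearing.

{"name": "apply_moves", "arguments": {
  "commands": [
    [[0.0005,0,-0.005],[0,0,0],0.8],
    [[0,0,-0.005],[0,0,0],0.8],
    [[0,0,-0.003],[0,0,0],0.8],
    [[0,0,-0.0015],[0,0,0],0.8],
    [[0,0,0],[0,0,0],0.8],
    [[0,0,0],[0,0,0],0.8]
  ]
}}

```text
clock: 14.53
tool_pos: [0.591, 0.0109, 0.1065]
tcp_rot: [0.0, 3.142, -0.0]
contact_force: [-0.1, 0.1, -1.3]
width: 0.366
grip_force: 20.0
```

{"name": "apply_moves", "arguments": {
  "commands": [
    [[0,0,0],[0,0,0],0.5],
    [[0,0,0],[0,0,0],0.4],
    [[0,0,0],[0,0,0],0.2],
    [[0,0,0],[0,0,0],0],
    [[0,0,0.015],[0,0,0],0],
    [[0,0,0.03],[0,0,0],0],
    [[0,0,0.035],[0,0,0],0],
    [[-0.01,-0.001,0.03],[0,0,0],0],
    [[-0.02,-0.003,0],[0,0,0],0],
    [[-0.03,-0.004,0],[0,0,0],0],
    [[-0.03,-0.004,0],[0,0,0],0],
    [[-0.03,-0.004,0],[0,0,0],0],
    [[-0.023,-0.003,-0.01],[0,0,0],0],
    [[-0.01,-0.001,-0.02],[0,0,0],0],
    [[0,0,0],[0,0,0],0],
    [[0,0,0],[0,0,0],0]
  ]
}}

```text
clock: 15.87
tool_pos: [0.4377, -0.0092, 0.1868]
tcp_rot: [0.001, -3.141, 0.001]
contact_force: [1.9, -0.5, 0.4]
width: 1.002
grip_force: 0.0
```

```bash
python3 m.py bearing_small_center .438,-.009 w10
```

```text
t 15.87 [ 0.4377 -0.0092  0.1868] [ 0.0007 -3.1413  0.0006] 1.002 [ 1.8892 -0.5054  0.4201]
0.85 [326.208 189.68 ] [ 0.4365 -0.0082  0.0035]
fit (102.8050320312043, np.float64(0.4365), np.float64(-0.0105)) px [323.4325 190.8209] delta [-0.0012 -0.0013]
  at z -0.001 95.6541887703159
  at z 0.015 73.85893769052623
```

{"name": "apply_moves", "arguments": {
  "commands": [
    [[-0.0012,-0.001,-0.02],[0,0,0],0],
    [[0,0,-0.03],[0,0,0],0],
    [[0,0,-0.03],[0,0,0],0],
    [[0,0,-0.022],[0,0,0],0],
    [[0,0,-0.011],[0,0,0],0],
    [[0,0,-0.004],[0,0,0],0],
    [[0,0,0],[0,0,0],0],
    [[0,0,0],[0,0,0],0]
  ]
}}

```text
clock: 16.63
tool_pos: [0.4379, -0.0098, 0.0701]
tcp_rot: [-0.0, 3.141, 0.0]
contact_force: [1.0, 0.7, 0.3]
width: 0.999
grip_force: 0.0
```

```bash
python3 m.py bearing_small_center .4365,-.0105 w11
```

```text
t 16.63 [ 0.4379 -0.0098  0.0701] [-0.      3.1409  0.0001] 0.999 [0.9736 0.7243 0.3078]
fit (67.58603176614153, np.float64(0.4365), np.float64(-0.0105)) px [323.3237 254.0739] delta [-0.0014 -0.0007]
  at z -0.001 63.471876402022474
  at z 0.015 44.33578892056734
```

{"name": "apply_moves", "arguments": {
  "commands": [
    [[-0.0014,-0.0007,-0.002],[0,0,0],0],
    [[0,0,0],[0,0,0],0],
    [[0,0,0],[0,0,0],0.8],
    [[0,0,0],[0,0,0],0.8],
    [[0,0,0],[0,0,0],0.8],
    [[0,0,0],[0,0,0],0.8],
    [[0,0,0],[0,0,0],0.8],
    [[0,0,0],[0,0,0],0.8],
    [[0,0,0],[0,0,0],0.8],
    [[0,0,0],[0,0,0],0.8],
    [[0,0,0],[0,0,0],0.8],
    [[0,0,0],[0,0,0],0.8]
  ]
}}

```text
clock: 17.73
tool_pos: [0.4353, -0.0108, 0.0675]
tcp_rot: [-0.0, -3.142, 0.0]
contact_force: [0.6, -0.1, -0.2]
width: 0.403
grip_force: 20.0
```

{"name": "apply_moves", "arguments": {
  "commands": [
    [[0,0,0.02],[0,0,0],0.8],
    [[0,0,0.035],[0,0,0],0.8],
    [[0,0,0.035],[0,0,0],0.8],
    [[0.01,0.001,0.02],[0,0,0],0.8],
    [[0.02,0.003,0],[0,0,0],0.8],
    [[0.03,0.004,0],[0,0,0],0.8],
    [[0.03,0.004,0],[0,0,0],0.8],
    [[0.03,0.004,0],[0,0,0],0.8],
    [[0.023,0.003,0],[0,0,0],0.8],
    [[0.0115,0.002,-0.01],[0,0,0],0.8],
    [[0,0,-0.015],[0,0,0],0.8],
    [[0,0,0],[0,0,0],0.8],
    [[0,0,0],[0,0,0],0.8]
  ]
}}

```text
clock: 18.82
tool_pos: [0.589, 0.0099, 0.1515]
tcp_rot: [-0.001, -3.139, 0.001]
contact_force: [-0.6, -0.2, 0.2]
width: 0.404
grip_force: 20.0
```

```bash
python3 held.py bearing_small_center .068 w12; python3 -c "
import cv2;cv2.imwrite('pics/w12c.png',cv2.resize(cv2.imread('pics/w12.png')[150:320,230:420],None,fx=3,fy=3))"
```

```text
t 18.82 [0.589  0.0099 0.1515] [-0.0006 -3.1388  0.0014] 0.404 [-0.5782 -0.2286  0.235 ]
held (57.30187703050136, np.float64(0.5905), np.float64(0.0099)) (31.73187270604824, np.float64(0.586), np.float64(0.0124)) tip (38.19968044557131, np.float64(0.5905), np.float64(0.0112))
```

View pics/w12c.png

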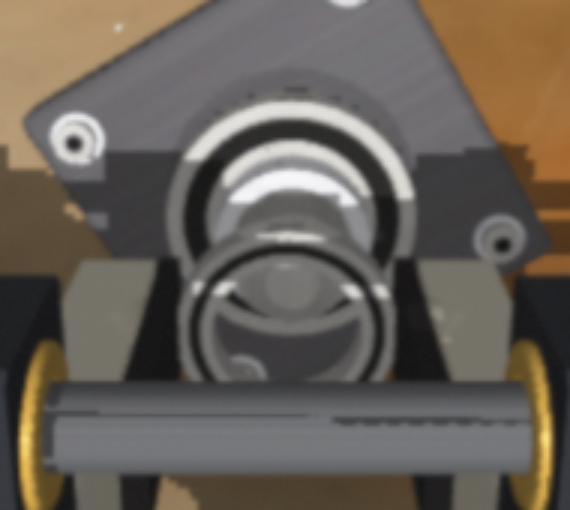

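The sleeve is seated on the large bearing, with the small bearing held over the nose at (289,320) in the crop. Lower it.

{"name": "apply_moves", "arguments": {
  "commands": [
    [[0.0007,0.001,-0.008],[0,0,0],0.8],
    [[0,0,-0.008],[0,0,0],0.8],
    [[0,0,-0.006],[0,0,0],0.8],
    [[0,0,-0.005],[0,0,0],0.8],
    [[0,0,0],[0,0,0],0.8]
  ]
}}

```text
clock: 19.28
tool_pos: [0.5897, 0.011, 0.1243]
tcp_rot: [-0.0, -3.14, 0.001]
contact_force: [0.0, -0.9, 0.3]
width: 0.408
grip_force: 20.0
```

{"name": "apply_moves", "arguments": {
  "commands": [
    [[0,0,-0.004],[0,0,0],0.8],
    [[0,0,-0.004],[0,0,0],0.8],
    [[0,0,0],[0,0,0],0.8],
    [[0,0,0],[0,0,0],0.8]
  ]
}}

```text
clock: 19.62
tool_pos: [0.5904, 0.0111, 0.1174]
tcp_rot: [-0.0, -3.141, 0.0]
contact_force: [-0.1, 0.4, 0.8]
width: 0.404
grip_force: 20.0
```

{"name": "apply_moves", "arguments": {
  "commands": [
    [[0,0,-0.002],[0,0,0],0.8],
    [[0,0,-0.0015],[0,0,0],0.8],
    [[0,0,0],[0,0,0],0.8],
    [[0,0,0],[0,0,0],0.8]
  ]
}}

```text
clock: 19.95
tool_pos: [0.5905, 0.0111, 0.114]
tcp_rot: [-0.0, -3.142, 0.0]
contact_force: [-0.5, -0.7, -0.6]
width: 0.404
grip_force: 20.0
```

{"name": "apply_moves", "arguments": {
  "commands": [
    [[0,0,0],[0,0,0],0.5],
    [[0,0,0],[0,0,0],0.4],
    [[0,0,0],[0,0,0],0.2],
    [[0,0,0],[0,0,0],0],
    [[0,0,0.015],[0,0,0],0],
    [[0,0,0.03],[0,0,0],0],
    [[0.001,0.01,0.03],[0,0,0],0],
    [[0.003,0.02,0.01],[0,0,0],0],
    [[0.004,0.033,0],[0,0,0],0],
    [[0.004,0.033,0],[0,0,0],0],
    [[0.004,0.033,0],[0,0,0],0],
    [[0.004,0.025,0],[0,0,0],0],
    [[0.003,0.013,0],[0,0,0],0],
    [[0,0,0],[0,0,0],0],
    [[0,0,0],[0,0,0],0]
  ]
}}

```text
clock: 21.2
tool_pos: [0.6134, 0.1785, 0.1987]
tcp_rot: [0.001, -3.141, 0.001]
contact_force: [0.2, -0.5, -1.3]
width: 1.001
grip_force: 0.0
```

```bash
python3 m.py slinger_center .614,.178 w13
python3 - <<'E'
from h import *
S=snap("side"); 
for z in (.053,.046,.060): print(z,ringfit(S,(.591,.011),z,[.0185],.01))
E
```

```text
t 21.2 [0.6134 0.1785 0.1987] [ 0.0014 -3.141   0.0006] 1.001 [ 0.1644 -0.5395 -1.2621]
0.72 [325.696 183.68 ] [0.6101 0.1792 0.003 ]
0.16 [589.824  36.2  ] [0.4887 0.3894 0.003 ]
fit (233.98903073199722, np.float64(0.61), np.float64(0.1785)) px [324.9432 184.4246] delta [-0.0034 -0.    ]
  at z -0.002 219.97412240562704
  at z 0.014 211.29507464795358
0.053 (26.865754386928522, np.float64(0.599), np.float64(0.001))
0.046 (20.7590621530242, np.float64(0.5945), np.float64(0.006))
0.06 (39.97781208855318, np.float64(0.5995), np.float64(0.0135))
```

{"name": "apply_moves", "arguments": {
  "commands": [
    [[-0.0034,0,-0.02],[0,0,0],0],
    [[0,0,-0.03],[0,0,0],0],
    [[0,0,-0.03],[0,0,0],0],
    [[0,0,-0.025],[0,0,0],0],
    [[0,0,-0.017],[0,0,0],0],
    [[0,0,-0.006],[0,0,0],0],
    [[0,0,0],[0,0,0],0],
    [[0,0,0],[0,0,0],0]
  ]
}}

```text
clock: 22.02
tool_pos: [0.6106, 0.1777, 0.0717]
tcp_rot: [0.001, 3.141, -0.0]
contact_force: [-0.3, -0.2, 0.8]
width: 0.999
grip_force: 0.0
```

```bash
python3 m.py slinger_center .610,.1785 w14
```

```text
t 22.02 [0.6106 0.1777 0.0717] [ 0.001   3.1411 -0.0001] 0.999 [-0.2961 -0.1798  0.788 ]
fit (130.6142595672128, np.float64(0.61), np.float64(0.1785)) px [326.2658 253.1117] delta [-0.0006  0.0008]
  at z -0.002 131.4800355547998
  at z 0.014 84.76408064149973
```

{"name": "apply_moves", "arguments": {
  "commands": [
    [[-0.0006,0.0008,-0.003],[0,0,0],0],
    [[0,0,-0.0015],[0,0,0],0],
    [[0,0,0],[0,0,0],0],
    [[0,0,0],[0,0,0],0.8],
    [[0,0,0],[0,0,0],0.8],
    [[0,0,0],[0,0,0],0.8],
    [[0,0,0],[0,0,0],0.8],
    [[0,0,0],[0,0,0],0.8],
    [[0,0,0],[0,0,0],0.8],
    [[0,0,0],[0,0,0],0.8],
    [[0,0,0],[0,0,0],0.8],
    [[0,0,0],[0,0,0],0.8]
  ]
}}

```text
clock: 23.12
tool_pos: [0.6095, 0.179, 0.0665]
tcp_rot: [-0.0, -3.142, 0.0]
contact_force: [-0.1, -0.2, -0.1]
width: 0.53
grip_force: 20.0
```

{"name": "apply_moves", "arguments": {
  "commands": [
    [[0,0,0.015],[0,0,0],0.8],
    [[0,0,0.03],[0,0,0],0.8],
    [[0,0,0.035],[0,0,0],0.8],
    [[-0.001,-0.01,0.025],[0,0,0],0.8],
    [[-0.002,-0.02,0.005],[0,0,0],0.8],
    [[-0.004,-0.033,0],[0,0,0],0.8],
    [[-0.004,-0.033,0],[0,0,0],0.8],
    [[-0.004,-0.033,0],[0,0,0],0.8],
    [[-0.003,-0.025,-0.005],[0,0,0],0.8],
    [[-0.001,-0.0135,-0.015],[0,0,0],0.8],
    [[0,0,0],[0,0,0],0.8],
    [[0,0,0],[0,0,0],0.8]
  ]
}}

```text
clock: 24.12
tool_pos: [0.59, 0.0106, 0.156]
tcp_rot: [-0.003, -3.14, 0.001]
contact_force: [0.3, 0.6, -1.4]
width: 0.531
grip_force: 20.0
```

```bash
python3 held.py slinger_center .0672 w15; python3 -c "
import cv2;cv2.imwrite('pics/w15c.png',cv2.resize(cv2.imread('pics/w15.png')[150:320,230:420],None,fx=3,fy=3))"
```

```text
t 24.12 [0.59   0.0106 0.156 ] [-0.003  -3.1401  0.0007] 0.531 [ 0.3251  0.5551 -1.4115]
held (122.90557505009622, np.float64(0.591), np.float64(0.0106)) (40.15296688697937, np.float64(0.5915), np.float64(0.0106)) tip (32.2034294627397, np.float64(0.5895), np.float64(0.0072))
```

View pics/w15c.png

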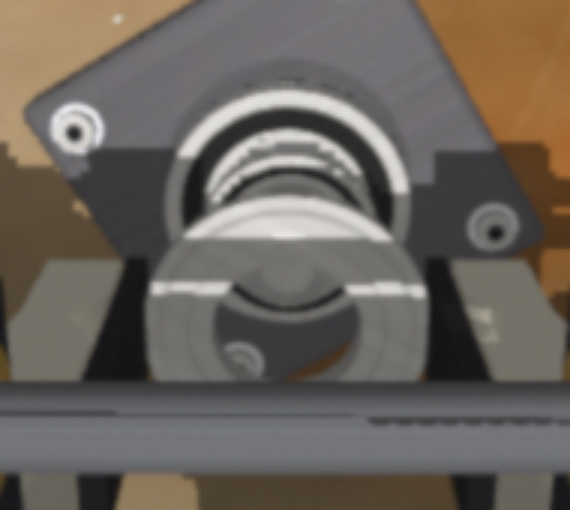

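The stack of three is seated and the slinger is held level over the nose at (287,320) in the crop. Lower it.

{"name": "apply_moves", "arguments": {
  "commands": [
    [[0.0003,0.0003,-0.008],[0,0,0],0.8],
    [[0,0,-0.008],[0,0,0],0.8],
    [[0,0,-0.006],[0,0,0],0.8],
    [[0,0,-0.003],[0,0,0],0.8],
    [[0,0,0],[0,0,0],0.8],
    [[0,0,0],[0,0,0],0.8]
  ]
}}

```text
clock: 24.67
tool_pos: [0.5908, 0.012, 0.1312]
tcp_rot: [0.0, -3.141, 0.0]
contact_force: [-0.1, 1.0, -0.2]
width: 0.53
grip_force: 20.0
```

{"name": "apply_moves", "arguments": {
  "commands": [
    [[0,0,-0.004],[0,0,0],0.8],
    [[0,0,-0.003],[0,0,0],0.8],
    [[0,0,-0.0015],[0,0,0],0.8],
    [[0,0,0],[0,0,0],0.8],
    [[0,0,0],[0,0,0],0.8]
  ]
}}

```text
clock: 25.08
tool_pos: [0.5908, 0.0117, 0.123]
tcp_rot: [-0.0, -3.141, 0.0]
contact_force: [0.1, -0.2, -0.1]
width: 0.528
grip_force: 20.0
```

{"name": "apply_moves", "arguments": {
  "commands": [
    [[0,-0.0006,-0.0015],[0,0,0],0.8],
    [[0,0,-0.001],[0,0,0],0.8],
    [[0,0,0],[0,0,0],0.8],
    [[0,0,0],[0,0,0],0.8]
  ]
}}

```text
clock: 25.42
tool_pos: [0.5908, 0.0111, 0.1205]
tcp_rot: [-0.0, -3.141, 0.0]
contact_force: [0.2, -0.2, -0.8]
width: 0.529
grip_force: 20.0
```

{"name": "apply_moves", "arguments": {
  "commands": [
    [[0,0,0],[0,0,0],0.35],
    [[0,0,0],[0,0,0],0.2],
    [[0,0,0],[0,0,0],0],
    [[0,0,0],[0,0,0],0],
    [[0,0,0.015],[0,0,0],0],
    [[0,0,0.03],[0,0,0],0],
    [[0,0.01,0.035],[0,0,0],0],
    [[0,0.02,0.02],[0,0,0],0],
    [[0,0.035,0],[0,0,0],0],
    [[0,0.038,0],[0,0,0],0],
    [[0,0.038,0],[0,0,0],0],
    [[0,0.038,0],[0,0,0],0],
    [[0,0.038,0],[0,0,0],0],
    [[0,0.038,0],[0,0,0],0],
    [[0,0.035,0],[0,0,0],0],
    [[0,0.02,0],[0,0,0],0],
    [[0,0,0],[0,0,0],0],
    [[0,0,0],[0,0,0],0]
  ]
}}

```text
clock: 26.92
tool_pos: [0.5905, 0.3222, 0.22]
tcp_rot: [0.002, -3.141, 0.001]
contact_force: [0.4, -0.4, 0.2]
width: 1.0
grip_force: 0.0
```

Run:
```python
from h import *
np.set_printoptions(precision=4,suppress=True)
s=bot.observe(); print(s["clock"],s["tool_pos"],s["joint_pos"])
w=snap("wrist","w16")
S=snap("side","s16")
for p in (w,S):
  for m in bot.mark_of("load_weight_center",p): uv=np.array(m["at"])*[640,400]; print(round(m["conf"],2),uv,onz(p,uv,.02))
for z,r in [(.04,[.012]),(.02,[.022])]: print(z,r,ringfit(w,(.591,.322),z,r))
for z in (.053,.059,.065): print(z,ringfit(S,(.591,.011),z,[.024],.01))
cv2.imwrite("pics/w16c.png",np.vstack([cv2.imread("pics/w16.png"),cv2.resize(cv2.imread("pics/s16.png")[180:310,220:380],(0,0),fx=1.5,fy=1.5) if 0 else np.hstack([cv2.resize(cv2.imread("pics/s16.png")[235:310,230:350],(320,200)),cv2.resize(cv2.imread("pics/s16.png")[175:235,255:351],(320,200))])]))
```

```text
26.9167 [0.5905 0.3222 0.22  ] [ 0.7886  0.4043 -0.0889 -0.0001 -1.0785 -2.3578]
0.95 [331.328 185.   ] [0.5895 0.3278 0.02  ]
0.66 [256.512 108.8  ] [0.5237 0.265  0.02  ]
0.64 [408.32 260.6 ] [0.6641 0.4017 0.02  ]
0.74 [303.808 268.8  ] [0.5874 0.331  0.02  ]
0.68 [332.224 250.88 ] [0.5256 0.2606 0.02  ]
0.4 [301.376 208.68 ] [0.5929 0.0139 0.02  ]
0.04 [0.012] (40.00316801285059, np.float64(0.5895), np.float64(0.3215))
0.02 [0.022] (69.37920064967408, np.float64(0.5905), np.float64(0.3295))
0.053 (57.907273797919125, np.float64(0.593), np.float64(0.001))
0.059 (60.835535309079646, np.float64(0.5925), np.float64(0.016))
0.065 (31.68867466557631, np.float64(0.593), np.float64(0.021))
```

View pics/w16c.png

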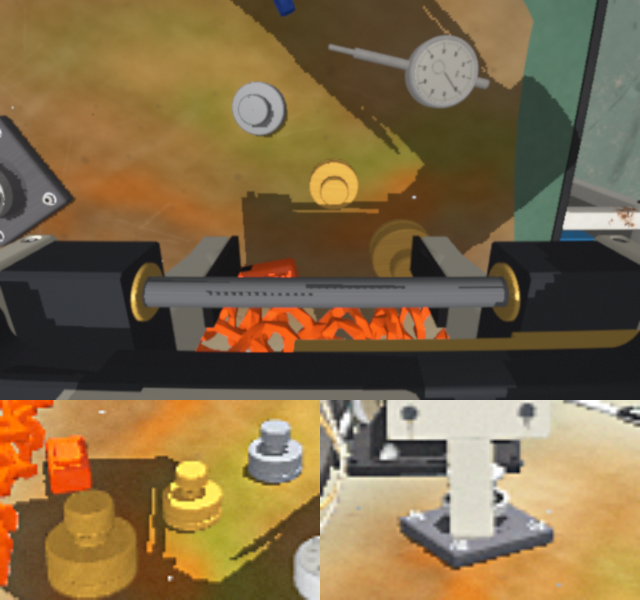

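The candidates for the load weight in the wrist view are:
- Grey at (258,108): to be left.
- Large brass at (400,250): too big.
- Small brass at (334,187): about 44 mm body, which fits the description ("of the rest the smaller one").

The enlarged side crop confirms grey, small brass and larger brass. I'll turn the tool 45° so the gripper passes between its neighbours.

{"name": "apply_moves", "arguments": {
  "commands": [
    [[0,0.002,0],[0,0,0.098],0],
    [[0,0.002,0],[0,0,0.098],0],
    [[0,0.002,-0.01],[0,0,0.098],0],
    [[0,0.001,-0.015],[0,0,0.098],0],
    [[0,0,-0.015],[0,0,0.098],0],
    [[0,0,-0.015],[0,0,0.098],0],
    [[0,0,-0.015],[0,0,0.098],0],
    [[0,0,-0.01],[0,0,0.098],0],
    [[0,0,0],[0,0,0],0],
    [[0,0,0],[0,0,0],0]
  ]
}}

```text
clock: 27.95
tool_pos: [0.591, 0.3271, 0.1405]
tcp_rot: [1.194, -2.905, 0.001]
contact_force: [0.4, -0.7, 1.1]
width: 1.003
grip_force: 0.0
```

Run:
```python
from h import *
np.set_printoptions(precision=4,suppress=True)
s=bot.observe(); print(s["clock"],s["tool_pos"],s["tcp_rot"],s["joint_pos"])
w=snap("wrist","w17")
for m in bot.mark_of("load_weight_center",w): uv=np.array(m["at"])*[640,400]; print(round(m["conf"],2),uv,onz(w,uv,.02))
for z,r in [(.04,[.012]),(.02,[.022])]: f=ringfit(w,(.590,.328),z,r); print(z,r,f,proj(w,(f[1],f[2],z)))
```

```text
27.95 [0.591  0.3271 0.1405] [ 1.1937 -2.9051  0.0008] [ 0.7935  0.4804 -0.1665  0.0002 -0.9249 -1.5847]
0.87 [328.576 342.8  ] [0.6612 0.4006 0.02  ]
0.66 [329.472  71.6  ] [0.5241 0.2654 0.02  ]
0.61 [323.968 218.52 ] [0.5922 0.3278 0.02  ]
0.04 [0.012] (36.90274098330436, np.float64(0.578), np.float64(0.3265)) [338.8925 212.9677]
0.02 [0.022] (68.46270852072101, np.float64(0.5905), np.float64(0.3295)) [327.5494 218.4646]
```

View pics/w17.png

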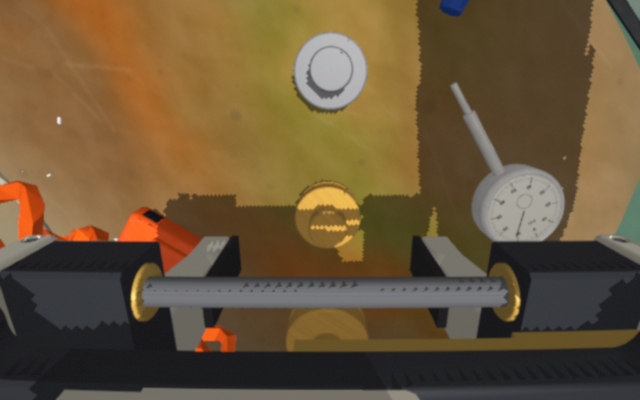

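The view shows the small brass weight at (328,217) between the fingers, grey at (331,70), big brass at (327,330), and the dial and clip well outside the fingers. Descend and grip the body.

{"name": "apply_moves", "arguments": {
  "commands": [
    [[-0.0005,0.002,-0.015],[0,0,0],0],
    [[0,0,-0.02],[0,0,0],0],
    [[0,0,-0.02],[0,0,0],0],
    [[0,0,-0.01],[0,0,0],0],
    [[0,0,-0.004],[0,0,0],0],
    [[0,0,0],[0,0,0],0],
    [[0,0,0],[0,0,0],0],
    [[0,0,0],[0,0,0],0.8],
    [[0,0,0],[0,0,0],0.8],
    [[0,0,0],[0,0,0],0.8],
    [[0,0,0],[0,0,0],0.8],
    [[0,0,0],[0,0,0],0.8],
    [[0,0,0],[0,0,0],0.8],
    [[0,0,0],[0,0,0],0.8],
    [[0,0,0],[0,0,0],0.8],
    [[0,0,0],[0,0,0],0.8]
  ],
  "force": 35
}}

```text
clock: 29.38
tool_pos: [0.5904, 0.3302, 0.0716]
tcp_rot: [1.2, -2.903, 0.0]
contact_force: [0.7, 0.0, 0.7]
width: 0.493
grip_force: 35.0
```

Run:
```python
from h import *
np.set_printoptions(precision=4,suppress=True)
s=bot.observe(); print(s["clock"],s["tool_pos"],s["tcp_rot"],s["width"]*88,s["contact_force"])
w=snap("wrist","w18"); x,y,z=s["tool_pos"]
print(ringfit(w,(x,y),.02,[.022],.008),ringfit(w,(x,y),.04,[.012],.008))
```

```text
29.3833 [0.5904 0.3302 0.0716] [ 1.2    -2.9034  0.0001] 43.34272780988727 [0.683  0.0487 0.7478]
(47.45912663674134, np.float64(0.5899), np.float64(0.3302)) (25.752214803669855, np.float64(0.5854), np.float64(0.3247))
```

{"name": "apply_moves", "arguments": {
  "commands": [
    [[0,0,0.015],[0,0,0],0.8],
    [[0,0,0.025],[0,0,0],0.8],
    [[0,0,0.03],[0,0,0],0.8],
    [[0,0,0.03],[0,0,0],0.8],
    [[0,-0.01,0.02],[0,0,0],0.8],
    [[0.0008,-0.02,0],[0,0,0],0.8],
    [[0,-0.033,0],[0,0,0],0.8],
    [[0,-0.036,0],[0,0,0],0.8],
    [[0,-0.036,0],[0,0,0],0.8],
    [[0,-0.036,0],[0,0,0],0.8],
    [[0,-0.036,0],[0,0,0],0.8],
    [[0,-0.036,0],[0,0,0],0.8],
    [[0,-0.034,0],[0,0,0],0.8],
    [[0,-0.025,-0.005],[0,0,0],0.8],
    [[0,-0.0124,-0.01],[0,0,0],0.8],
    [[0,-0.005,-0.01],[0,0,0],0.8],
    [[0,0,0],[0,0,0],0.8],
    [[0,0,0],[0,0,0],0.8]
  ]
}}

```text
clock: 30.93
tool_pos: [0.5906, 0.0109, 0.1653]
tcp_rot: [1.199, -2.901, -0.0]
contact_force: [1.4, 1.4, -1.6]
width: 0.484
grip_force: 35.0
```

Run:
```python
from h import *
np.set_printoptions(precision=4,suppress=True)
s=bot.observe(); print(s["clock"],s["tool_pos"],s["tcp_rot"],s["width"]*88,s["grip_force"],s["contact_force"])
w=snap("wrist","w19"); x,y,z=s["tool_pos"]; b=z-.0716
print(ringfit(w,(x,y),b+.02,[.022],.008),ringfit(w,(x,y),b+.04,[.012],.008), "slinger",ringfit(w,(.591,.011),.059,[.024],.008))
cv2.imwrite("pics/w19c.png",cv2.resize(cv2.imread("pics/w19.png")[120:340,200:450],None,fx=2.5,fy=2.5))
```

```text
30.9333 [0.5906 0.0109 0.1653] [ 1.1986 -2.9014 -0.0005] 42.603421148676595 34.99967103358358 [ 1.4207  1.3511 -1.5683]
(46.13384602060665, np.float64(0.5901), np.float64(0.0109)) (17.891018241895797, np.float64(0.5861), np.float64(0.0064)) slinger (75.05762197491006, np.float64(0.5855), np.float64(0.0045))
```

View pics/w19c.png

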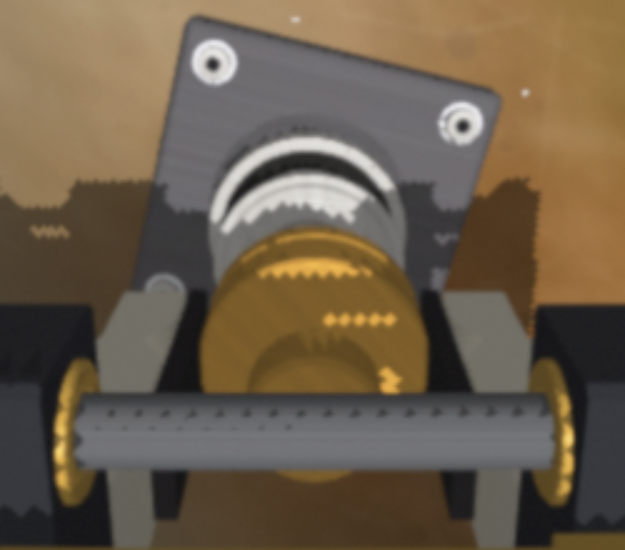

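The view shows the weight held level over the stack, with the slinger's bright ring just behind it at (308,195) in the crop. Lower with force checks.

{"name": "apply_moves", "arguments": {
  "commands": [
    [[0.0007,0,-0.008],[0,0,0],0.8],
    [[0,0,-0.008],[0,0,0],0.8],
    [[0,0,-0.006],[0,0,0],0.8],
    [[0,0,-0.003],[0,0,0],0.8],
    [[0,0,0],[0,0,0],0.8],
    [[0,0,0],[0,0,0],0.8]
  ]
}}

```text
clock: 31.48
tool_pos: [0.5918, 0.0109, 0.1412]
tcp_rot: [1.2, -2.903, 0.0]
contact_force: [-0.5, -0.0, -2.0]
width: 0.487
grip_force: 35.0
```

{"name": "apply_moves", "arguments": {
  "commands": [
    [[0,0,-0.003],[0,0,0],0.8],
    [[0,0,-0.003],[0,0,0],0.8],
    [[0,0,0],[0,0,0],0.8],
    [[0,0,0],[0,0,0],0.8]
  ]
}}

```text
clock: 31.82
tool_pos: [0.5917, 0.0107, 0.1354]
tcp_rot: [1.2, -2.903, -0.0]
contact_force: [-0.4, 0.4, -2.2]
width: 0.486
grip_force: 35.0
```

{"name": "apply_moves", "arguments": {
  "commands": [
    [[0,0,-0.002],[0,0,0],0.8],
    [[0,0,-0.0015],[0,0,0],0.8],
    [[0,0,0],[0,0,0],0.8],
    [[0,0,0],[0,0,0],0.8]
  ]
}}

```text
clock: 32.15
tool_pos: [0.5918, 0.0107, 0.1319]
tcp_rot: [1.2, -2.903, -0.0]
contact_force: [0.6, 0.3, -2.2]
width: 0.485
grip_force: 35.0
```

{"name": "apply_moves", "arguments": {
  "commands": [
    [[0,0,-0.001],[0,0,0],0.8],
    [[0,0,0],[0,0,0],0.8],
    [[0,0,0],[0,0,0],0.8]
  ]
}}

```text
clock: 32.4
tool_pos: [0.5918, 0.0108, 0.131]
tcp_rot: [1.2, -2.903, -0.0]
contact_force: [-0.4, -1.6, -2.0]
width: 0.49
grip_force: 35.0
```

{"name": "apply_moves", "arguments": {
  "commands": [
    [[0,0,0],[0,0,0],0.45],
    [[0,0,0],[0,0,0],0.35],
    [[0,0,0],[0,0,0],0.2],
    [[0,0,0],[0,0,0],0],
    [[0,0,0],[0,0,0],0],
    [[0,0,0.015],[0,0,0],0],
    [[0,0,0.03],[0,0,0],0],
    [[0,0,0.035],[0,0,0],0],
    [[0,0,0.035],[0,0,0],0],
    [[0,0,0.02],[0,0,-0.1],0],
    [[-0.02,0,0],[0,0,-0.1],0],
    [[-0.03,0,0],[0,0,-0.1],0],
    [[-0.03,0,0],[0,0,-0.1],0],
    [[-0.03,0,0],[0,0,-0.1],0],
    [[-0.02,0,0],[0,0,-0.1],0],
    [[0,0,0],[0,0,-0.1],0],
    [[0,0,0],[0,0,0],0]
  ]
}}

```text
clock: 33.82
tool_pos: [0.461, 0.0108, 0.2668]
tcp_rot: [-0.126, 3.137, 0.001]
contact_force: [-0.1, -0.4, -0.4]
width: 1.002
grip_force: 0.0
```

Run:
```python
from h import *
s=bot.observe(); print(s["clock"],s["tool_pos"],s["width"])
S=snap("side","s20")
for z in (.079,.085): print(z,ringfit(S,(.591,.011),z,[.022],.008))
for m in bot.mark_of("load_weight_center",S): uv=np.array(m["at"])*[640,400]; print(round(m["conf"],2),uv,onz(S,uv,.079))
print("expect knob top",proj(S,(.5915,.0107,.099)),"centre",proj(S,(.5915,.0107,.079)),"shoulder",proj(S,(.5915,.0107,.026)))
cv2.imwrite("pics/s20c.png",cv2.resize(cv2.imread("pics/s20.png")[150:240,240:360],None,fx=6,fy=6,interpolation=cv2.INTER_CUBIC))
```

```text
33.8167 [0.46099142 0.01076418 0.26683514] 1.0022472539063447
0.079 (23.720557143168215, np.float64(0.5935), np.float64(0.0185))
0.085 (22.962600077898422, np.float64(0.5835), np.float64(0.01))
0.78 [329.6 250.2] [0.53881257 0.36595156 0.079     ]
0.69 [263.104 284.28 ] [0.65073302 0.47118795 0.079     ]
0.64 [300.032 197.6  ] [0.59488162 0.08408383 0.079     ]
0.59 [301.184 188.6  ] [0.59211278 0.01405642 0.079     ]
0.48 [393.088 262.8  ] [0.43210314 0.41689786 0.079     ]
expect knob top [301.25289852 181.21604851] centre [301.41163852 188.19438203] shoulder [301.82010939 206.23347744]
```

View pics/s20c.png

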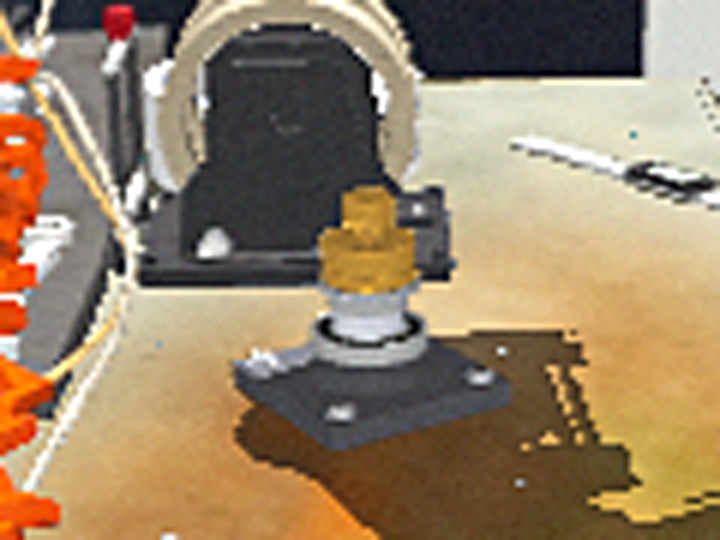

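The view shows the stack upright on the arbor: bearing, sleeve, small bearing, slinger, and the weight on top. The weight's centre mark is at (301.2,188.6) against (301.4,188.2) expected for a full seat. Everything is released, so I'm handing in.

```bash
python3 -c "
from bench import bot
print(bot.close_job())"
```

```text
the job is handed in; nothing more can be done
None
```

The bearing set is stacked on the arbor in the order asked, with the small brass load weight seated on top, the gripper clear and the bystanders not handled; I handed the job in at about 34 s, and no verdict came back.

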